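Tip bearing balls out of a turret-cap dispenser

ROBOT

A 6-joint arm with a two-finger parallel gripper is mounted at the origin on the work surface. World frame = base frame: x ahead of the robot, y to its left, z up, the work surface at z = 0. Lengths are in mm, angles in rad, forces in N, time in s.
With the tool pointing down it reaches from about 350 to 975 mm from the base axis. Payload 7.1 kg.
Tool frame: the origin (TCP) lies between the finger pads; the fingertips stand 19 mm ahead of it and the grasp point (between the pads) is the TCP (ctrl.tcp_to_tips is the distance from the TCP to the fingertips, in mm); z points along the fingers, y is the line along which they close (so a half turn about z gives the same grasp; the last joint's range is limited). The gripper opens to 88 mm and grips with 3 to 60 N. Pads are 20 mm wide; open, the fingers measure 115 mm over their backs; the gripper's body (75 mm by 178 mm) begins 61 mm behind the grasp point.
Start: joints at [-1.188, 0.423, 1.63, -0, 1.089, -0.019], TCP at [244.438, -575.2, 241.675] pointing down, gripper open.
Joint ranges: [-3, 3], [-0.9, 2.11], [0.09, 2.58], [-1.31, 4.45], [0.11, 2.69], [-2.54, 2.54]. Speed limits (rad/s): [2.39, 2.39, 3.01, 3.14, 3.14, 3.14].

INTERFACE

Orientations are given as a rotation vector (axis times angle).
In Python, from workcell import status, optics, ctrl gives the robot as it stands. The module is installed in compiled form; this text tells all that it offers.
- The arm moves only by the shell command python3 -m inch 'ROWS'. ROWS is JSON, a list that holds one entry, the list of rows, each a list of 7 numbers: the shift along the tool's x, y, z in mm, then the turn, a rotation vector about the tool's x, y, z in rad, then the opening in per cent of the stroke, from 0 (shut) to 100 (fully open). A call has 1 to 20 rows; each row is the pose to reach, as a shift and turn from the pose commanded when the call began, along the tool's axes at that moment; what a row does not reach only later rows make up. A row lasts 1/10 s, in which the tool goes at most 50 mm and 8.59 degrees, less where a joint would pass 70% of its speed; a pose out of reach is approached as far as the arm can. A call with a gripper value outside its range is refused whole. The fingers move at their own pace and stop on an object; the grip force is fixed at half the most. Time passes only in rows, so rows that repeat a pose let the fingers close. It gives the time, the measured TCP pose, the force, the opening and the grip force at its end, in the units of the state.
- status.get_obs(): the state, without advancing time (a new reading comes with each control period).
- optics.get_image(name): name is "side" or "top" or "wrist"; returns a dict with "frame" (420x560x3 uint8, red, green, blue), "fx", "fy", "cx", "cy" (pixels), "rvec" (rotation vector, rad) and "tvec" (3), from world to camera coordinates, as OpenCV has them; the wrist camera has in their place "hand_eye" (4x4, takes a point from camera to tool coordinates, whose origin is the TCP and whose axes are the flange's). Camera axes: x right, y down, z forward; pixel columns grow to the right and rows downward; lengths in mm; the calibration is good to about 2 mm. A picture is of the moment at which its call begins: read the wrist's pose just before it. There is no depth.
- ctrl.close_job(): hands the job in; it is judged then, once.
The state is a dict: "t": time; "qpos": joint angles; "qvel": joint speeds; "joint_torque": joint torques, N m; "ee_pos": TCP position; "orientation": TCP orientation; "ft_force": force on the tool from outside, world axes, zero at the start; "moment": the same for the moment, N m; "width": finger opening in mm; "grasp_force": force on a finger pad.
Only numpy, scipy, OpenCV 4.12 (cv2) and the standard library are available. Lean on these libraries where they do the work, as an engineer would, in place of code of your own. Each camera call takes 0.05 s, during which the arm holds its last target. There are 200 camera calls.

TASK

Get the two steel bearing balls out of the brass dispenser and into the grey tray under its spout. By its bar handle, turn the perforated cap until its one wide opening, the only one the balls fit through, squarely faces the spout; then press the lever pad down to tip the pan until both balls have run out into the tray, and let the pan swing back to rest.

Things in the scene. Friction and masses are not known exactly. Their poses are not given: they have to be found in the camera images.
- cap_bar (a point): Centre of the black bar handle, 62 mm long (its x), 14 wide, 24 high, on the round cap; the cap's metal disc (66 mm across) is 16 mm below this point. The cap's aluminium wall round it (90 mm across, 30 high) has one 40 mm wide opening at the +x end of the bar, four 4 mm slits 72 deg anticlockwise of it and two 10 mm slots 75 deg clockwise. Turns about its z through this point, leaning 4 deg away from the spout.
- turret_cap (a joint): Angle of the cap in the pan, rad, anticlockwise from above positive. 0: the wide opening squarely faces the spout. Stops at -1.5 and 1.5. Starts between 0.95 and 1.4, so it is turned clockwise by this much. Friction 0.05 N m; it stays where it is left and tips along with the pan.
- lever_pad (a point): Centre of the top face of the black rubber pad, 50 mm (x) by 36 (y), 6 thick, on a steel arm right of the spout; rigid with the pan. x points the way the spout points. The pan's axle, parallel to y, is 85 mm behind (-x) and 53 mm below (-z) this point; the cap axis 105 mm to +y. From rest to stop the pad sinks 56 mm, moves 19 mm forward, tilts from 4 deg nose-up to 30 nose-down. Press from above.
- ball_pan (a joint): Tipping angle of the pan, rad. 0: at rest, spout 4 deg up; 0.6: fully tipped against its stop, spout 30 deg down. A spring returns it to 0 when let go; pressing the pad takes about 5 N at the start and 10 N at the stop. The balls take up to about 2 s fully tipped to run out.
- tray: Open grey plastic tray standing fixed under the spout, 150 mm (x) by 120 mm (y), 30 mm high, walls and floor 4 to 5 mm. Origin: centre of its underside, z up. It need not be moved.
- ball0_center (a point): A polished steel bearing ball, 14 mm in diameter, 11 g, lying loose at the start on the brass pan's floor under the cap, towards the side away from the spout. The point is its centre.
- ball1_center (a point): A polished steel bearing ball, 14 mm in diameter, 11 g, lying loose at the start on the brass pan's floor under the cap, towards the side away from the spout. The point is its centre.
There are look-alikes about, which are no part of the job. What is shaped like the tray but purple or red is not meant.

How it is judged:
By the outcome, as a careful person would: the job done as asked, in the order asked, and still so for the second after the job is handed in, with the robot touching nothing.
It also fails if it takes over 45 s, if anything falls off the work surface, if the arm or the gripper's body presses on something with over 40 N, if the wrist force passes 120 N, or if a joint passes its speed limit or range.

## Working session

There is one attempt and no reset: what is moved stays moved. The work goes in short steps, Python scripts to look and compute and a shell command to move; the robot and the scene stay as the last step left them, time stands still between calls to the robot, and variables do not carry over. Pictures are saved under pics/ and viewed, at most 10 in all, crops included, and the job is handed in when it is done.

```bash
mkdir -p pics; cat > h.py <<'E'
import numpy as np, cv2
from workcell import status, optics, ctrl
from scipy.spatial.transform import Rotation as R
def cam(name):
    o=status.get_obs(); d=optics.get_image(name)
    K=np.array([[d['fx'],0,d['cx']],[0,d['fy'],d['cy']],[0,0,1.]])
    if name=='wrist':
        T=np.eye(4);T[:3,:3]=R.from_rotvec(o['orientation']).as_matrix();T[:3,3]=o['ee_pos']
        M=T@np.array(d['hand_eye']); Rc=M[:3,:3].T; t=-Rc@M[:3,3]
    else:
        Rc=R.from_rotvec(np.ravel(d['rvec'])).as_matrix(); t=np.ravel(d['tvec'])
    return d['frame'],K,Rc,t
def ray(c,u,v):
    _,K,Rc,t=c; r=Rc.T@np.linalg.solve(K,[u,v,1.]); return -Rc.T@t, r/np.linalg.norm(r)
def onz(c,u,v,z):
    o,r=ray(c,u,v); return o+r*(z-o[2])/r[2]
def two(c1,p1,c2,p2):
    o1,r1=ray(c1,*p1);o2,r2=ray(c2,*p2)
    s=np.linalg.lstsq(np.c_[r1,-r2],o2-o1,rcond=None)[0]
    a=o1+s[0]*r1;b=o2+s[1]*r2
    return (a+b)/2,np.linalg.norm(a-b)
def proj(c,P):
    q=c[1]@(c[2]@np.array(P)+c[3]); return q[:2]/q[2]
def save(c,n): cv2.imwrite('pics/'+n,cv2.cvtColor(c[0],cv2.COLOR_RGB2BGR))
E
python3 - <<'E'
from h import *
import pickle
for n in('top','side'):
    c=cam(n); save(c,n+'.png'); pickle.dump(c,open(n+'.pkl','wb')); print(n,-c[2].T@c[3],c[1][0,0])
print(status.get_obs())
E
```

```text
top [317.6970968   36.29575151 956.29139654] 530.1182371057466
side [420.75836078 582.97041458 663.29292512] 379.10403943262145
{'t': 0.1, 'qpos': array([-1.18798903e+00,  4.23762419e-01,  1.63063575e+00,  1.38942606e-05,
        1.08857150e+00, -1.90089757e-02]), 'qvel': array([-0.00093577, -0.00166459, -0.00109562, -0.0010814 , -0.0009912 ,
       -0.00045295]), 'joint_torque': array([ 1.48381541e-04, -5.45616102e+01, -2.74323714e+01,  6.45027962e-02,
        1.87455013e-02, -2.06706000e-05]), 'ee_pos': array([ 244.27233869, -574.76113778,  240.97194025]), 'orientation': array([-3.07707464e+00, -6.26653342e-01,  3.72114333e-04]), 'ft_force': array([-0.31636735,  0.06510338,  0.71823898]), 'moment': array([0.01064497, 0.07677956, 0.02540704]), 'grasp_force': 0.0, 'width': 87.8038189558784}
```

View pics/top.png

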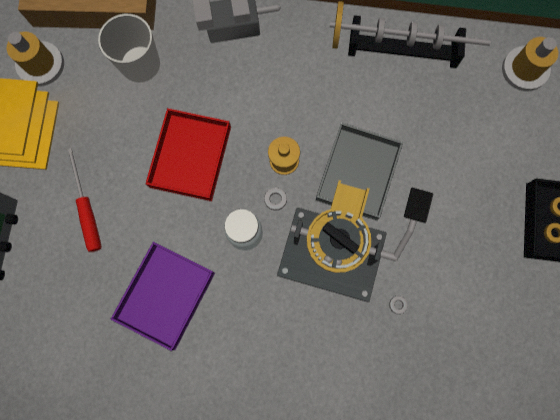

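View pics/side.png

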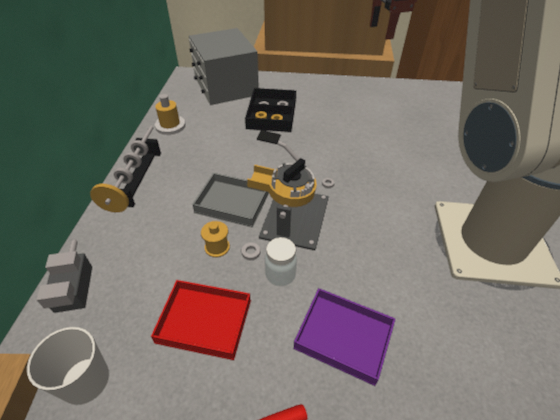

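The top view shows the dispenser with its cap at about (339,240), the black bar running roughly (323,229) to (359,251), the pad at (419,205) and the grey tray at (359,170). In the side view the bar is at (294,170) and the pad at (269,137).

```bash
python3 - <<'E'
from h import *
import pickle
T=pickle.load(open('top.pkl','rb'));S=pickle.load(open('side.pkl','rb'))
def blobs(c,box,th=38):
    x0,y0,x1,y1=box; g=c[0][y0:y1,x0:x1].max(2)
    m=(g<th).astype('uint8'); n,l,s,ce=cv2.connectedComponentsWithStats(m)
    for i in range(1,n):
        if s[i,4]>25:
            pts=np.argwhere(l==i)[:,::-1].astype(np.float32); print(s[i,4],ce[i]+[x0,y0],cv2.minAreaRect(pts+np.float32([x0,y0])))
print('top');blobs(T,(270,180,440,300)); print('side');blobs(S,(240,120,340,215))
# tray
hsv=cv2.cvtColor(T[0],cv2.COLOR_RGB2HSV)
for p in((344,126),(401,143),(318,201),(374,216)): print(onz(T,*p,30))
print('pad',two(T,(419,205),S,(269,137)),'bar',two(T,(341,239),S,(294,170)))
v=np.vstack([cv2.resize(T[0][180:310,270:440][:, :],(680,520),interpolation=3)])
cv2.imwrite('pics/z.png',v[:,:,::-1])
s=cv2.resize(S[0][115:225,235:345],(600,600),interpolation=3);cv2.imwrite('pics/zs.png',s[:,:,::-1])
E
```

```text
top
666 [417.7972973  204.79429429] ((417.87310791015625, 204.78240966796875), (22.242713928222656, 29.97930908203125), 14.743562698364258)
380 [340.2        238.13157895] ((339.5000305175781, 238.50003051757812), (39.59797668457031, 18.384777069091797), 45.0)
32 [295.96875 239.71875] ((296.5, 239.0), (8.0, 5.0), 90.0)
65 [371.09230769 259.69230769] ((371.5, 259.5), (9.0, 9.0), 90.0)
side
463 [269.28941685 124.58531317] ((268.5, 125.5), (11.0, 45.0), 90.0)
266 [293.87593985 171.10526316] ((295.0000305175781, 171.50001525878906), (13.435027122497559, 27.577163696289062), 45.0)
[677.51735831 -19.16825316  30.        ]
[ 657.93215304 -126.41338018   30.        ]
[530.39177618  12.20424386  30.        ]
[515.74656211 -89.88520765  30.        ]
pad (array([ 517.65119095, -143.28281403,  141.49714415]), np.float64(1.4316756578055494)) bar (array([449.11088753, -26.98404629, 145.47998751]), np.float64(1.009456554361906))
```

View pics/z.png

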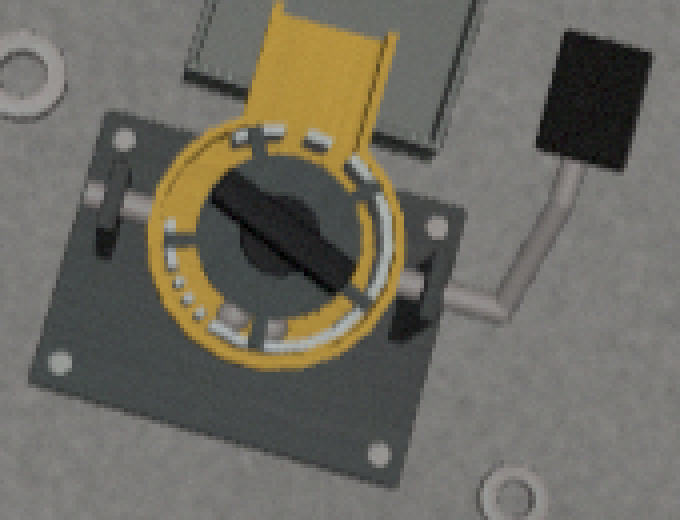

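View pics/zs.png

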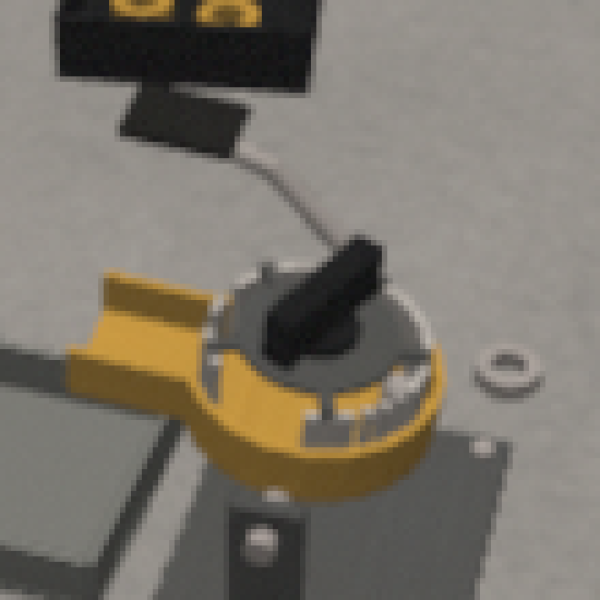

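Zoomed, the wide opening is at the upper-left end of the bar, at about (205,165) in the crop. The spout points up and slightly right, so the cap is turned about +68°. Next: the spout heading, and the row for a wrist look.

```bash
cat >> h.py <<'E'
def tgt(P,ang,s=None,lean=0):
    """P world, tool x heading deg, spout heading deg, lean deg of tool axis"""
    z=np.array([0,0,-1.])
    if s is not None: z=np.array([np.sin(np.radians(lean))*np.cos(np.radians(s)),np.sin(np.radians(lean))*np.sin(np.radians(s)),-np.cos(np.radians(lean))])
    x=np.array([np.cos(np.radians(ang)),np.sin(np.radians(ang)),0]); x-=z*(x@z); x/=np.linalg.norm(x)
    return np.array(P,float),np.c_[x,np.cross(z,x),z]
def row(P,M):
    o=status.get_obs(); M0=R.from_rotvec(o['orientation']).as_matrix()
    return np.r_[M0.T@(P-o['ee_pos']),R.from_matrix(M0.T@M).as_rotvec()].round(4)
E
python3 - <<'E'
from h import *
import pickle
T=pickle.load(open('top.pkl','rb'));S=pickle.load(open('side.pkl','rb'))
f=lambda x,y:(x/4+270,y/4+180)
h=lambda a,b,z:(lambda d:np.degrees(np.arctan2(d[1],d[0])))(onz(T,*f(*b),z)-onz(T,*f(*a),z))
print('axle',h((90,192),(500,308),85)+90,'pad L',h((540,148),(568,32),141),'pad R',h((626,168),(650,52),141),'spout L',h((248,122),(280,5),110),'plate',h((400,487),(465,210),5),h((30,382),(107,113),5))
print('bar',h((355,285),(222,190),155))
he=np.array(optics.get_image('wrist')['hand_eye']);print(he.round(2))
print(row(*tgt((440,-50,320),60)))
E
```

```text
axle -8.787900397333317 pad L -8.566900214355295 pad R -7.235770407588705 spout L -8.664281811744997 plate -7.895474513395556 -8.569721582180504
bar 61.03340805736104
[[   0.     -0.97   -0.26   70.4 ]
 [   1.      0.      0.     -0.37]
 [  -0.     -0.26    0.97 -143.45]
 [   0.      0.      0.      1.  ]]
[ 3.853981e+02 -4.065948e+02 -7.843350e+01 -1.100000e-03 -3.000000e-04
 -6.454000e-01]
```

```bash
python3 -m inch '[[[0,0,-78,0,0,0,100],[385,-407,-78,0,0,-0.645,100],[385,-407,-78,0,0,-0.645,100],[385,-407,-78,0,0,-0.645,100],[385,-407,-78,0,0,-0.645,100],[385,-407,-78,0,0,-0.645,100],[385,-407,-78,0,0,-0.645,100],[385,-407,-78,0,0,-0.645,60],[385,-407,-78,0,0,-0.645,60],[385,-407,-78,0,0,-0.645,60],[385,-407,-78,0,0,-0.645,60],[385,-407,-78,0,0,-0.645,60],[385,-407,-78,0,0,-0.645,60],[385,-407,-78,0,0,-0.645,60],[385,-407,-78,0,0,-0.645,60],[385,-407,-78,0,0,-0.645,60],[385,-407,-78,0,0,-0.645,60]]]'
python3 - <<'E'
from h import *
import pickle
c=cam('wrist'); save(c,'w1.png'); pickle.dump(c,open('w1.pkl','wb'))
for P in((449,-27,145),(517,-143,141)): print(proj(c,P))
E
```

```text
t: 1.85
ee_pos: [439.2, -51.4, 319.6]
orientation: [-2.723, -1.567, 0.001]
ft_force: [0.8, 0.2, 0.9]
width: 52.9
grasp_force: 0.0
[272.70602888 169.14543315]
[375.68274405 226.64732549]
```

View pics/w1.png

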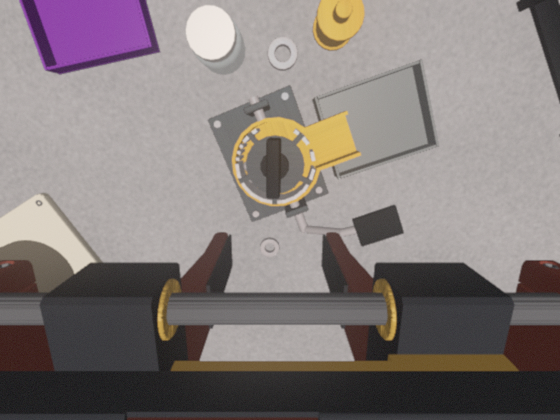

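The wrist view shows the bar from (273,138) to (273,197), nearly vertical, and the pad at (378,225). Both are within 2 px of my predictions. Refining once and working out the grasp.

```bash
python3 - <<'E'
from h import *
import pickle
T=pickle.load(open('top.pkl','rb'));c=pickle.load(open('w1.pkl','rb'))
m=np.zeros(c[0].shape[:2],'uint8');m[130:205,262:285]=(c[0][130:205,262:285].max(2)<48)
m=cv2.morphologyEx(m,cv2.MORPH_OPEN,np.ones((3,3)))
p=np.argwhere(m)[:,::-1].astype(np.float32); r=cv2.minAreaRect(p); print(r)
a=p[p[:,1]<145].mean(0);b=p[p[:,1]>190].mean(0);print(a,b)
A=onz(c,*a,155);B=onz(c,*b,155);d=A-B;print(A,B,np.degrees(np.arctan2(d[1],d[0])),np.linalg.norm(d))
for z in(145,155):print(onz(c,273.5,167.5,z),onz(T,341.2,238.5,z))
print('tri',two(c,(273.5,167.5),T,(341.2,238.5)),two(c,(378,225),T,(418.3,205)))
for z in (136,141): print(onz(c,378,225,z),onz(T,418.3,205,z))
E
```

```text
((0.0, 0.0), (0.0, 0.0), 0.0)
[nan nan] [nan nan]
[nan nan nan] [nan nan nan] nan nan
[450.62040069 -25.90591357 145.        ] [449.49392059 -27.19164638 145.        ]
[451.37348642 -24.78507178 155.        ] [447.86938932 -26.40909897 155.        ]
tri (array([450.2863801 , -27.06474454, 139.58830308]), np.float64(1.1086627761336547)) (array([ 519.71440062, -143.23153035,  138.6586042 ]), np.float64(1.6049536014197714))
[ 520.83264061 -144.89363175  136.        ] [ 519.60174454 -143.46974781  136.        ]
[ 520.12522246 -142.52922493  141.        ] [ 518.37105598 -142.3740061   141.        ]<stdin>:7: RuntimeWarning: Mean of empty slice.
  ret = um.true_divide(
```

```bash
python3 - <<'E'
from h import *
print(row(*tgt((446,-26,200),60.5,-8.4,4)));print(row(*tgt((449.5,-26.3,153),60.5,-8.4,4)))
E
```

```text
[ 2.523290e+01 -6.809600e+00  1.195899e+02 -6.520000e-02  2.570000e-02
 -1.210000e-02]
[ 2.674140e+01 -3.623100e+00  1.665889e+02 -6.520000e-02  2.570000e-02
 -1.210000e-02]
```

```bash
python3 -m inch '[[[12,-3,45,-0.033,0.013,-0.006,60],[25,-7,85,-0.065,0.026,-0.012,60],[25,-7,120,-0.065,0.026,-0.012,60],[25,-6,130,-0.065,0.026,-0.012,60],[26,-5,142,-0.065,0.026,-0.012,60],[26,-4,155,-0.065,0.026,-0.012,60],[26.7,-3.6,162,-0.065,0.026,-0.012,60],[26.7,-3.6,166.5,-0.065,0.026,-0.012,60],[26.7,-3.6,166.5,-0.065,0.026,-0.012,60]]]'
```

```text
t: 2.8
ee_pos: [450.2, -25.3, 153.3]
orientation: [2.673, 1.564, 0.086]
ft_force: [0.4, 0.1, -0.2]
width: 52.8
grasp_force: 0.0
```

```bash
python3 -m inch '[[[0,0,0,0,0,0,30],[0,0,0,0,0,0,15],[0,0,0,0,0,0,0],[0,0,0,0,0,0,0],[0,0,0,0,0,0,0],[0,0,0,0,0,0,0]]]'
python3 - <<'E'
from h import *
o=status.get_obs(); print(o['moment'],o['ft_force'])
M=R.from_rotvec(o['orientation']).as_matrix();print(np.degrees(np.arctan2(M[1,0],M[0,0])), M[:,2], row(*tgt(o['ee_pos'],-8.4,-8.4,4)))
E
```

```text
t: 3.4
ee_pos: [450.1, -24.9, 154.5]
orientation: [2.673, 1.564, 0.087]
ft_force: [-5.6, 2.5, 17.1]
width: 13.6
grasp_force: 38.7
[ 0.39350595  0.7137149  -0.06736566] [-5.61173517  2.53487067 17.10698129]
60.70010977968115 [ 0.07011347 -0.00920379 -0.99749656] [ 0.0000e+00  0.0000e+00  0.0000e+00 -4.0000e-04 -1.5000e-03  1.2051e+00]
```

```bash
python3 -m inch '[[[0,0,-1.5,0,0,0,0],[0,0,-1.5,0,0,0.1,0],[0,0,-1.5,0,0,0.2,0],[0,0,-1.5,0,0,0.3,0],[0,0,-1.5,0,0,0.4,0],[0,0,-1.5,0,0,0.5,0],[0,0,-1.5,0,0,0.6,0],[0,0,-1.5,0,0,0.7,0],[0,0,-1.5,0,0,0.8,0],[0,0,-1.5,0,0,0.9,0],[0,0,-1.5,0,0,1.0,0],[0,0,-1.5,0,0,1.1,0],[0,0,-1.5,0,0,1.17,0],[0,0,-1.5,0,0,1.205,0],[0,0,-1.5,0,0,1.205,0],[0,0,-1.5,0,0,1.205,0]]]'
python3 - <<'E'
from h import *
o=status.get_obs(); print(o['moment'],o['ft_force'])
M=R.from_rotvec(o['orientation']).as_matrix();print(np.degrees(np.arctan2(M[1,0],M[0,0])), M[:,2])
E
```

```text
t: 5.0
ee_pos: [450.5, -26.0, 154.7]
orientation: [3.125, -0.228, 0.112]
ft_force: [2.5, -7.3, -4.9]
width: 13.8
grasp_force: 35.7
[-1.16580919 -0.46692385 -0.17747754] [ 2.51711057 -7.28739647 -4.91785154]
-8.341656305974848 [ 0.0708664  -0.0110824  -0.99742425]
```

```bash
python3 -m inch '[[[0,0,0,0,0,0,30],[0,0,0,0,0,0,60],[0,0,0,0,0,0,60],[0,0,0,0,0,0,60],[0,0,-10,0,0,0,60],[0,0,-30,0,0,0,60],[0,0,-70,0,0,0,60],[-35,0,-110,0,0,0,30],[-80,0,-150,0,0,0,0],[-120,0,-160,0,0,0,0],[-120,0,-160,0,0,0,0],[-120,0,-160,0,0,0,0]]]'
python3 - <<'E'
from h import *
import pickle
T=cam('top');W=cam('wrist');pickle.dump((T,W),open('2.pkl','wb'))
a=cv2.resize(T[0][180:310,270:440],(680,520),interpolation=3)
cv2.imwrite('pics/z2.png',a[:,:,::-1]); save(W,'w2.png')
E
```

```text
t: 6.2
ee_pos: [320.1, -6.0, 307.0]
orientation: [3.127, -0.228, 0.116]
ft_force: [0.2, 0.0, -0.6]
width: 16.2
grasp_force: 0.0
```

View pics/w2.png

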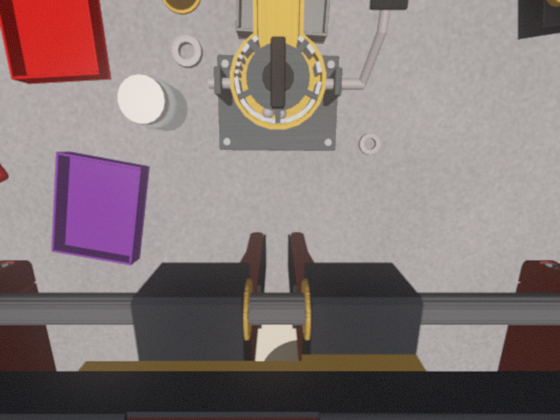

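The wrist view shows the bar at u≈279, v 38 to 107, parallel to the plate edges and pointing down the middle of the spout (u 254 to 305). The cap is aligned. Next the pressing path.

```bash
python3 - <<'E'
from h import *
hov=(519.5,-143,190)
print('hover',row(*tgt(hov,81.6)))
for th in np.linspace(0,.6,13):
    c,s=np.cos(th),np.sin(th);f=81.1*c+58.8*s-81.1;d=58.8-(58.8*c-81.1*s);a=.87*th
    print(th.round(3),'y',round(f+19*np.sin(a),1),'z',round(d+19*(1-np.cos(a)),1),'rx',round(a,3))
E
```

```text
hover [ 2.074208e+02  1.065202e+02  1.310513e+02  5.510000e-02 -5.620000e-02
 -1.569600e+00]
0.0 y 0.0 z 0.0 rx 0.0
0.05 y 3.7 z 4.1 rx 0.044
0.1 y 7.1 z 8.5 rx 0.087
0.15 y 10.3 z 12.9 rx 0.13
0.2 y 13.4 z 17.6 rx 0.174
0.25 y 16.1 z 22.3 rx 0.217
0.3 y 18.7 z 27.2 rx 0.261
0.35 y 20.9 z 32.2 rx 0.304
0.4 y 23.0 z 37.4 rx 0.348
0.45 y 24.8 z 42.6 rx 0.391
0.5 y 26.3 z 47.8 rx 0.435
0.55 y 27.5 z 53.2 rx 0.478
0.6 y 28.5 z 58.6 rx 0.522
```

```bash
python3 -m inch '[[[40,20,0,0,0,-0.14,0],[80,40,0,0,0,-0.28,0],[120,60,0,0,0,-0.42,0],[160,80,10,0.01,-0.01,-0.56,0],[190,95,30,0.02,-0.02,-0.7,0],[207,106,50,0.03,-0.03,-0.84,0],[207,106,70,0.04,-0.04,-0.98,0],[207,106,90,0.05,-0.05,-1.12,0],[207,106,110,0.055,-0.056,-1.26,0],[207.4,106.5,125,0.055,-0.056,-1.4,0],[207.4,106.5,131,0.055,-0.056,-1.57,0],[207.4,106.5,131,0.055,-0.056,-1.57,0],[207.4,106.5,131,0.055,-0.056,-1.57,0],[207.4,106.5,131,0.055,-0.056,-1.57,0]]]'
python3 - <<'E'
from h import *
print(row(*tgt((519.5,-143,160),81.6)),status.get_obs()['ft_force'])
E
```

```text
t: 7.7
ee_pos: [519.0, -143.1, 189.4]
orientation: [-2.38, -2.049, 0.001]
ft_force: [-0.4, -0.7, 0.1]
width: 0.6
grasp_force: 0.0
[ 2.00100e-01  5.21300e-01  2.93821e+01 -9.00000e-04 -1.00000e-04
 -2.60000e-03] [-0.35133749 -0.66244163  0.0994097 ]
```

```bash
python3 -m inch '[[[0,0,12,0,0,0,0],[0,0,22,0,0,0,0],[0,0,26,0,0,0,0],[0,0,29,0,0,0,0],[0,0,31,0,0,0,0],[0,0,31,0,0,0,0]]]'
```

```text
t: 8.3
ee_pos: [520.1, -143.1, 159.4]
orientation: [2.377, 2.051, 0.003]
ft_force: [1.3, 1.0, 5.9]
width: 0.4
grasp_force: 3.0
```

```bash
python3 -m inch '[[[0,3.7,4.1,0.044,0,0,0],[0,7.1,8.5,0.087,0,0,0],[0,10.3,12.9,0.13,0,0,0],[0,13.4,17.6,0.174,0,0,0],[0,16.1,22.3,0.217,0,0,0],[0,18.7,27.2,0.261,0,0,0],[0,20.9,32.2,0.304,0,0,0],[0,23,37.4,0.348,0,0,0],[0,24.8,42.6,0.391,0,0,0],[0,26.3,47.8,0.435,0,0,0],[0,27.2,52,0.465,0,0,0],[0,27.2,52,0.465,0,0,0]]]'
```

```text
t: 9.5
ee_pos: [545.7, -146.9, 106.2]
orientation: [-2.086, -1.801, 0.429]
ft_force: [0.2, -0.6, 6.2]
width: -0.1
grasp_force: 3.0
```

```bash
python3 -m inch '[[[0,1.5,1.8,0.02,0,0,0],[0,2.8,3.6,0.04,0,0,0],[0,3.6,4.6,0.05,0,0,0],[0,3.6,4.6,0.05,0,0,0]]]'
```

```text
t: 9.9
ee_pos: [546.6, -147.1, 104.1]
orientation: [-2.053, -1.771, 0.47]
ft_force: [-2.0, 0.6, 23.7]
width: 0.7
grasp_force: 9.9
```

At the stop: the force rose to 24 N with no further motion. Holding.

```bash
python3 -m inch '[[[0,0,0,0,0,0,0],[0,0,0,0,0,0,0],[0,0,0,0,0,0,0],[0,0,0,0,0,0,0],[0,0,0,0,0,0,0],[0,0,0,0,0,0,0],[0,0,0,0,0,0,0],[0,0,0,0,0,0,0],[0,0,0,0,0,0,0],[0,0,0,0,0,0,0],[0,0,0,0,0,0,0],[0,0,0,0,0,0,0],[0,0,0,0,0,0,0],[0,0,0,0,0,0,0],[0,0,0,0,0,0,0],[0,0,0,0,0,0,0],[0,0,0,0,0,0,0],[0,0,0,0,0,0,0],[0,0,0,0,0,0,0],[0,0,0,0,0,0,0]]]'
python3 - <<'E'
from h import *
T=cam('top');S=cam('side')
a=cv2.resize(T[0][110:310,270:440],(510,600),interpolation=3);b=cv2.resize(S[0][125:245,180:340],(290,218),interpolation=3)
o=np.zeros((600,800,3),'uint8');o[:,:510]=a;o[:218,510:]=b
cv2.imwrite('pics/p3.png',o[:,:,::-1])
E
```

```text
t: 11.9
ee_pos: [546.6, -147.1, 104.1]
orientation: [-2.053, -1.772, 0.469]
ft_force: [-1.0, 1.2, 23.0]
width: 0.4
grasp_force: 9.4
```

View pics/p3.png

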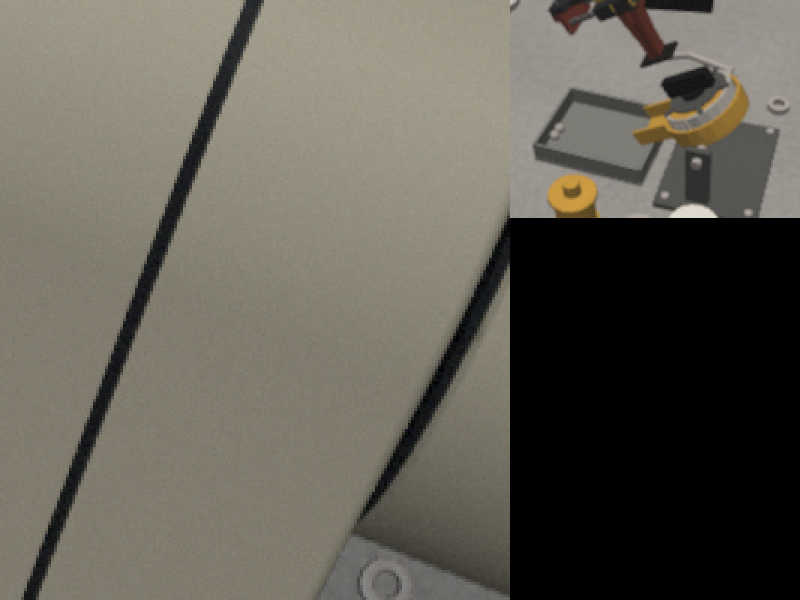

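In the side view inset both balls lie at the tray's far end, at (558,127) and (553,133), and the pan is fully tipped. Now working out the return along the arc.

```bash
python3 - <<'E'
from h import *
F=np.array([np.cos(np.radians(-8.4)),np.sin(np.radians(-8.4)),0])
for th in (.5,.4,.3,.2,.1,0,-1,-2):
    c,s=np.cos(th),np.sin(th);f=81.1*c+58.8*s-81.1;d=58.8-(58.8*c-81.1*s);a=.87*th
    y=f+19*np.sin(a);z=d+19*(1-np.cos(a))
    if th<0: y,z,a=0,{-1:-30,-2:-120}[th],0
    P,M=tgt(np.array([520,-143.1,159.5])+F*y-[0,0,z],81.6)
    M=M@R.from_rotvec([a,0,0]).as_matrix()
    print(th,row(P,M).round(3).tolist())
E
```

```text
0.5 [0.104, -4.263, -6.258, -0.082, 0.0, -0.0]
0.4 [0.099, -12.309, -13.747, -0.169, 0.0, -0.0]
0.3 [0.094, -21.067, -20.416, -0.256, 0.0, -0.0]
0.2 [0.09, -30.453, -26.199, -0.343, 0.0, -0.0]
0.1 [0.085, -40.378, -31.035, -0.43, 0.0, -0.0]
0 [0.081, -50.746, -34.875, -0.517, 0.0, -0.0]
-1 [0.067, -65.571, -60.956, -0.517, 0.0, -0.0]
-2 [0.026, -110.047, -139.199, -0.517, 0.0, -0.0]
```

```bash
python3 -m inch '[[[0,-4.3,-6.3,-0.082,0,0,0],[0,-12.3,-13.7,-0.169,0,0,0],[0,-21.1,-20.4,-0.256,0,0,0],[0,-30.5,-26.2,-0.343,0,0,0],[0,-40.4,-31,-0.43,0,0,0],[0,-46,-33,-0.475,0,0,0],[0,-50.7,-34.9,-0.517,0,0,0],[0,-50.7,-34.9,-0.517,0,0,0],[0,-53,-39,-0.517,0,0,0],[0,-65,-61,-0.517,0,0,0],[0,-85,-95,-0.517,0,0,0],[0,-110,-139,-0.517,0,0,0],[0,-110,-139,-0.517,0,0,0]]]'
python3 -m inch '[[[-50,-50,0,0,0,0,0],[-100,-100,0,0,0,0,0],[-150,-150,0,0,0,0,0],[-200,-150,0,0,0,0,0],[-250,-150,0,0,0,0,0],[-250,-150,0,0,0,0,0],[-250,-150,0,0,0,0,0],[-250,-150,0,0,0,0,0],[-250,-150,0,0,0,0,0],[-250,-150,0,0,0,0,0],[-250,-150,0,0,0,0,0]]]'
python3 - <<'E'
from h import *
T=cam('top')
a=cv2.resize(T[0][110:310,270:440],(510,600),interpolation=3)
cv2.imwrite('pics/p4.png',a[:,:,::-1])
E
```

```text
t: 13.3
ee_pos: [522.8, -144.0, 282.1]
orientation: [2.371, 2.046, 0.01]
ft_force: [0.1, -0.5, 0.1]
width: 0.4
grasp_force: 0.0
t: 14.4
ee_pos: [335.4, -367.4, 275.8]
orientation: [2.375, 2.055, 0.002]
ft_force: [-0.3, -0.1, -1.2]
width: 0.2
grasp_force: 0.0
```

View pics/p4.png

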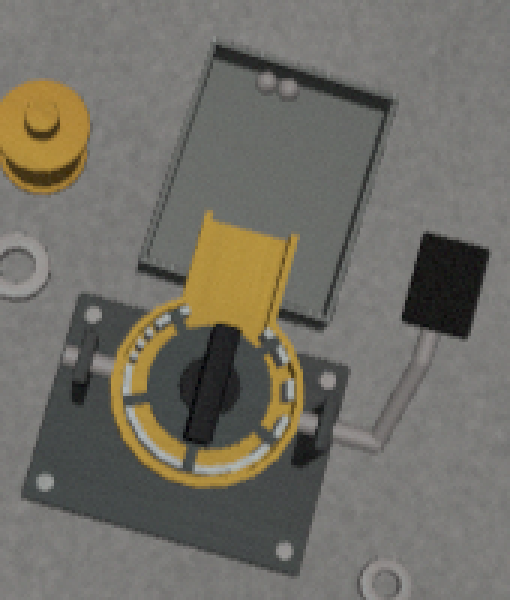

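Both balls are in the tray at (266,80) and (288,87), the pan and pad are back at rest, and the bar still points down the spout.

```bash
python3 -c "
from workcell import ctrl
print(ctrl.close_job())"
```

```text
the job is handed in; nothing more can be done
None
```

I turned the cap until its wide opening faced the spout and tipped the pan. Both balls ran into the grey tray, the pan swung back to rest, and I handed the job in at about 14.5 s with the arm clear.

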